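Set the flip tags over the bottle bins after restocking

TASK

The bottle bins have been restocked but the flip tags on the rail behind them are out of date: turn them with a fingertip so that each full bin (a bottle in all four cells) has its tag resting with the green face toward you, and each bin that is not full has its tag resting with the red face toward you. Just push the tags over gently; do not pinch or force them, do not pick anything up, and leave the bottles and the other things where they stand.

Things in the scene. Friction and masses are not known exactly. Their poses are not given: they have to be found in the camera images.
- rack: bin rack fixed to the bench: grey steel tray 165 x 580 mm, pale back board, and on top an aluminium tag rail 22 mm deep, top at z = 120 mm. Origin on the bench under the middle of the rail; +x away from the operator (robot), y along the rail to his left. Slots at y = 210, 70, -70, -210 mm, the bins on the -x side, one tag behind each.
- tag_1: black clamp (30 x 34 x 16 mm) of a flip tag on a fixed rail, of the bin 70 mm ahead of it along its -x. Tags stand in any order, 140 mm apart. Origin on the rail's top (z = 120 mm) under the hinge pin; +x away from the operator (robot), y along the rail, to his left. The pin, 6 mm thick, rises from 20 mm above the origin, 60 mm long, leaning 14 deg to +x. Behind it only low things.
- flag_1 (a joint): leaf of tag_1, turns on its pin as a page: 4 mm thick, 66 out from it, 54 high, lower edge 20 above the rail. 0 = left stop (+y, 20 deg ahead of the rail line), red face (white bar) to the operator; grows via the operator's side to 2.443 = right stop (-y), green face (white tick). 20-45 g, swings free (< 0.5 N), falls to the nearer stop, balances at 1.22. Free air behind and beside it.
- tag_2: black clamp (30 x 34 x 16 mm) of a flip tag on a fixed rail, of the bin 70 mm ahead of it along its -x. Tags stand in any order, 140 mm apart. Origin on the rail's top (z = 120 mm) under the hinge pin; +x away from the operator (robot), y along the rail, to his left. The pin, 6 mm thick, rises from 20 mm above the origin, 60 mm long, leaning 14 deg to +x. Behind it only low things.
- flag_2 (a joint): leaf of tag_2, turns on its pin as a page: 4 mm thick, 66 out from it, 54 high, lower edge 20 above the rail. 0 = left stop (+y, 20 deg ahead of the rail line), red face (white bar) to the operator; grows via the operator's side to 2.443 = right stop (-y), green face (white tick). 20-45 g, swings free (< 0.5 N), falls to the nearer stop, balances at 1.22. Free air behind and beside it.
- tag_3: black clamp (30 x 34 x 16 mm) of a flip tag on a fixed rail, of the bin 70 mm ahead of it along its -x. Tags stand in any order, 140 mm apart. Origin on the rail's top (z = 120 mm) under the hinge pin; +x away from the operator (robot), y along the rail, to his left. The pin, 6 mm thick, rises from 20 mm above the origin, 60 mm long, leaning 14 deg to +x. Behind it only low things.
- flag_3 (a joint): leaf of tag_3, turns on its pin as a page: 4 mm thick, 66 out from it, 54 high, lower edge 20 above the rail. 0 = left stop (+y, 20 deg ahead of the rail line), red face (white bar) to the operator; grows via the operator's side to 2.443 = right stop (-y), green face (white tick). 20-45 g, swings free (< 0.5 N), falls to the nearer stop, balances at 1.22. Free air behind and beside it.
- tag_4: black clamp (30 x 34 x 16 mm) of a flip tag on a fixed rail, of the bin 70 mm ahead of it along its -x. Tags stand in any order, 140 mm apart. Origin on the rail's top (z = 120 mm) under the hinge pin; +x away from the operator (robot), y along the rail, to his left. The pin, 6 mm thick, rises from 20 mm above the origin, 60 mm long, leaning 14 deg to +x. Behind it only low things.
- flag_4 (a joint): leaf of tag_4, turns on its pin as a page: 4 mm thick, 66 out from it, 54 high, lower edge 20 above the rail. 0 = left stop (+y, 20 deg ahead of the rail line), red face (white bar) to the operator; grows via the operator's side to 2.443 = right stop (-y), green face (white tick). 20-45 g, swings free (< 0.5 N), falls to the nearer stop, balances at 1.22. Free air behind and beside it.
- bin_a: blue bin 104 x 112 x 58 mm, fixed in one slot of the rack, 2 x 2 cells of 48 x 52 mm, one bottle to a cell; full = a bottle in all four cells. Origin under its middle, 4 mm above the bench. The bins may be in any order.
- bin_b: blue bin 104 x 112 x 58 mm, fixed in one slot of the rack, 2 x 2 cells of 48 x 52 mm, one bottle to a cell; full = a bottle in all four cells. Origin under its middle, 4 mm above the bench. The bins may be in any order.
- bin_c: blue bin 104 x 112 x 58 mm, fixed in one slot of the rack, 2 x 2 cells of 48 x 52 mm, one bottle to a cell; full = a bottle in all four cells. Origin under its middle, 4 mm above the bench. The bins may be in any order.
- bin_d: blue bin 104 x 112 x 58 mm, fixed in one slot of the rack, 2 x 2 cells of 48 x 52 mm, one bottle to a cell; full = a bottle in all four cells. Origin under its middle, 4 mm above the bench. The bins may be in any order.
- bottle_1: white tablet bottle, 41 mm diameter, 88 mm high, upright and loose in a cell of one of the bins, its centre 25 mm in x and 27 mm in y from the bin's centre; cap top at z = 95 mm. Origin under its middle.
- bottle_2: white tablet bottle, 41 mm diameter, 88 mm high, upright and loose in a cell of one of the bins, its centre 25 mm in x and 27 mm in y from the bin's centre; cap top at z = 95 mm. Origin under its middle.
- bottle_3: white tablet bottle, 41 mm diameter, 88 mm high, upright and loose in a cell of one of the bins, its centre 25 mm in x and 27 mm in y from the bin's centre; cap top at z = 95 mm. Origin under its middle.
- bottle_4: white tablet bottle, 41 mm diameter, 88 mm high, upright and loose in a cell of one of the bins, its centre 25 mm in x and 27 mm in y from the bin's centre; cap top at z = 95 mm. Origin under its middle.
- bottle_5: white tablet bottle, 41 mm diameter, 88 mm high, upright and loose in a cell of one of the bins, its centre 25 mm in x and 27 mm in y from the bin's centre; cap top at z = 95 mm. Origin under its middle.
- bottle_6: white tablet bottle, 41 mm diameter, 88 mm high, upright and loose in a cell of one of the bins, its centre 25 mm in x and 27 mm in y from the bin's centre; cap top at z = 95 mm. Origin under its middle.
- bottle_7: white tablet bottle, 41 mm diameter, 88 mm high, upright and loose in a cell of one of the bins, its centre 25 mm in x and 27 mm in y from the bin's centre; cap top at z = 95 mm. Origin under its middle.
- bottle_8: white tablet bottle, 41 mm diameter, 88 mm high, upright and loose in a cell of one of the bins, its centre 25 mm in x and 27 mm in y from the bin's centre; cap top at z = 95 mm. Origin under its middle.
- bottle_9: white tablet bottle, 41 mm diameter, 88 mm high, upright and loose in a cell of one of the bins, its centre 25 mm in x and 27 mm in y from the bin's centre; cap top at z = 95 mm. Origin under its middle.
- counter: hand tally counter, 33 x 48 x 52 mm, standing loose on the bench behind the rack; not part of the job
- marker: marker pen with a blue cap, 15 mm thick, 128 mm long (y), lying on the bench behind the rack; not part of the job
Not all that is in view belongs to the job. What is shaped like the bin_a but purple is not meant.

How it is judged:
At the end, for the whole second after the job is handed in: Every tag before which a full bin stands rests within 0.15 rad of its right stop (green to the operator), every other tag within 0.15 rad of its left stop (red), all at rest; all bottles and bystanders upright and within 20 mm of where they stood ((not (horizontal distance between tag_1 and bin_a below 0.1 m) or value of joint flag_1 above 2.293 rad) and (not (horizontal distance between tag_1 and bin_b below 0.1 m) or value of joint flag_1 above 2.293 rad) and (not (horizontal distance between tag_1 and bin_c below 0.1 m) or value of joint flag_1 below 0.15 rad) and (not (horizontal distance between tag_1 and bin_d below 0.1 m) or value of joint flag_1 below 0.15 rad) and (not (horizontal distance between tag_2 and bin_a below 0.1 m) or value of joint flag_2 above 2.293 rad) and (not (horizontal distance between tag_2 and bin_b below 0.1 m) or value of joint flag_2 above 2.293 rad) and (not (horizontal distance between tag_2 and bin_c below 0.1 m) or value of joint flag_2 below 0.15 rad) and (not (horizontal distance between tag_2 and bin_d below 0.1 m) or value of joint flag_2 below 0.15 rad) and (not (horizontal distance between tag_3 and bin_a below 0.1 m) or value of joint flag_3 above 2.293 rad) and (not (horizontal distance between tag_3 and bin_b below 0.1 m) or value of joint flag_3 above 2.293 rad) and (not (horizontal distance between tag_3 and bin_c below 0.1 m) or value of joint flag_3 below 0.15 rad) and (not (horizontal distance between tag_3 and bin_d below 0.1 m) or value of joint flag_3 below 0.15 rad) and (not (horizontal distance between tag_4 and bin_a below 0.1 m) or value of joint flag_4 above 2.293 rad) and (not (horizontal distance between tag_4 and bin_b below 0.1 m) or value of joint flag_4 above 2.293 rad) and (not (horizontal distance between tag_4 and bin_c below 0.1 m) or value of joint flag_4 below 0.15 rad) and (not (horizontal distance between tag_4 and bin_d below 0.1 m) or value of joint flag_4 below 0.15 rad) and velocity of joint flag_1 between -0.1 and 0.1 rad/s and velocity of joint flag_2 between -0.1 and 0.1 rad/s and velocity of joint flag_3 between -0.1 and 0.1 rad/s and velocity of joint flag_4 between -0.1 and 0.1 rad/s and distance of each of bottle_1, bottle_2, bottle_3, bottle_4, bottle_5, bottle_6, bottle_7, bottle_8, bottle_9, counter, marker from where it was at the start of the episode below 0.02 m and angle between each of bottle_1, bottle_2, bottle_3, bottle_4, bottle_5, bottle_6, bottle_7, bottle_8, bottle_9, counter, marker's own z axis and vertical below 0.2 rad); the robot touches nothing.
It fails at once if a bottle was lifted, carried or knocked out of place (over 20 mm) (distance of any of bottle_1, bottle_2, bottle_3, bottle_4, bottle_5, bottle_6, bottle_7, bottle_8, bottle_9 from where it was at the start of the episode above 0.02 m).
It fails at once if the counter or the marker was lifted or moved (over 20 mm) (distance of any of counter, marker from where it was at the start of the episode above 0.02 m).
It fails at once if a tag was pinched or forced (over 15 N) (contact force between any of the fingers, the arm and tag_1 above 15 N or contact force between any of the fingers, the arm and tag_2 above 15 N or contact force between any of the fingers, the arm and tag_3 above 15 N or contact force between any of the fingers, the arm and tag_4 above 15 N).
It also fails if it takes over 58 s, if anything falls off the work surface, if the arm or the gripper's body presses on something with over 40 N, if the wrist force passes 120 N, or if a joint passes its speed limit or range.

ROBOT

A 6-joint arm with a two-finger parallel gripper is mounted at the origin on the work surface; the furniture and walls round the work are solid. World frame = base frame: x ahead of the robot, y to its left, z up, the work surface at z = 0. Lengths are in m, angles in rad, forces in N, time in s.
With the tool pointing down it reaches from about 0.375 to 0.975 m from the base axis. Payload 3.8 kg.
Tool frame: the origin (TCP) lies midway between the tips of the shut fingers; the grasp point (between the pads) lies 19 mm behind it; z points along the fingers, y is the line along which they close (so a half turn about z gives the same grasp; the last joint's range is limited). The gripper opens to 85 mm and grips with 20 to 120 N. Pads are 22 mm wide; open, the fingers measure 114 mm over their backs; the gripper's body (76 mm by 85 mm) begins 54 mm behind the grasp point. The pads swing forward as they close: fully open they stand 13 mm farther back than shut.
Start: joints at [1.18, 0.264, 1.604, -0, 1.274, -0.037], TCP at [0.234, 0.633, 0.231] pointing down, gripper open.
Joint ranges: [-2.63, 2.63], [-0.94, 2.18], [0.31, 2.57], [-1.31, 4.45], [0, 2.66], [-2.55, 2.55]. Speed limits (rad/s): [2.57, 2.57, 3.14, 3.14, 3.14, 3.14].

INTERFACE

Orientations are given as a rotation vector (axis times angle).
In Python, from workcell import bot, read_camera, camera_info, ticket gives the robot as it stands.
- The arm moves only by the tool servo_tool, never from a script. Its argument "targets" is a list of rows, each an object of numbers: "hand": the closure, from -1 (fully open) to 1 (shut); "x", "y", "z": the shift along the tool's x, y, z as a fraction of full scale; "roll": the turn about the tool's z as a fraction of full scale. In form: [{"hand": .., "x": .., "y": .., "z": .., "roll": ..}, ...]. A call has 1 to 10 rows; each row is the pose to reach, as a shift and turn from the pose commanded when the call began, along the tool's axes at that moment, turning the shorter way round; what a row does not reach only later rows make up. Full scale, the value 1, is 50 cm for a shift and 180 degrees for a turn. A row lasts 1/12 s, in which the tool goes at most 41.7 mm and 7.16 degrees, less where a joint would pass 70% of its speed; a pose out of reach is approached as far as the arm can. A call with a number of a shift or a turn outside -1 to 1 is refused whole. A call with a gripper value outside its range is refused whole. The fingers move at their own pace and stop on an object; "grip_force" is the grip in N (left out, the last holds). Time passes only in rows, so rows that repeat a pose let the fingers close. It gives the time, the measured TCP pose, the force, the opening and the grip force at its end, in the units of the state.
- bot.read_state(): the state, without advancing time (a new reading comes with each control period).
- read_camera(name): name is "scene" or "top" or "wrist"; returns the picture (480x640x3 uint8, red, green, blue); there is no depth.
- camera_info(name): a dict with "fx", "fy", "cx", "cy" (pixels), "eye" and "orientation" of the camera in the world; the wrist camera has in their place "T_tool_cam" (4x4, takes a point from camera to tool coordinates, whose origin is the TCP and whose axes are the flange's). Camera axes: x right, y down, z forward; pixel columns grow to the right and rows downward; lengths in m; the calibration is good to about 2 mm. A picture is of the moment at which its call begins: read the wrist's pose just before it. camera_info takes no time and is no camera call.
- ticket.finish_job(): hands the job in; it is judged then, once.
The state is a dict: "time": time; "q": joint angles; "joint_vel": joint speeds; "joint_torque": joint torques, N m; "tool_pos": TCP position; "tcp_rot": TCP orientation; "wrist_force": force on the tool from outside, world axes, zero at the start; "torque": the same for the moment, N m; "width": opening from 0.0 (shut) to 1.0 (fully open); "grip_force": force on a finger pad.
Only numpy, scipy, OpenCV 4.12 (cv2) and the standard library are available. Lean on these libraries where they do the work, as an engineer would, in place of code of your own. Each camera call takes 0.05 s, during which the arm holds its last target. There are 200 camera calls.

## Working session

There is one attempt and no reset: what is moved stays moved. The work goes in short steps, Python scripts to look and compute and a tool call to move; the robot and the scene stay as the last step left them, time stands still between calls to the robot, and variables do not carry over. Pictures are saved under pics/ and viewed, at most 10 in all, crops included, and the job is handed in when it is done.

Besides the shell and the picture viewer there is one more tool, called after "Call:" by a JSON object that holds its "fn" and its "kwargs". servo_tool: Moves the arm, as the interface text tells. Its arguments: {"type":"object","properties":{"targets":{"type":"array"},"grip_force":{"type":"number"}},"required":["targets"]}

```bash
mkdir -p pics; cat > h.py <<'E'
import numpy as np,cv2
from scipy.spatial.transform import Rotation as R
from workcell import bot,read_camera,camera_info,ticket
def save(n,f):
    im=read_camera(n); cv2.imwrite('pics/'+f,im[:,:,::-1]); return im
E
python3 - <<'E'
from h import *
for n in('scene','top'): 
    save(n,n+'0.png'); print(n,camera_info(n))
s=bot.read_state(); print(s['time'],s['tool_pos'],R.from_rotvec(s['tcp_rot']).as_matrix().round(3),s['width'])
E
```

```text
scene {'fx': 437.430573179099, 'fy': 437.430573179099, 'cx': 318.42625242679424, 'cy': 237.2972623258858, 'eye': array([-0.06078107,  0.85766248,  0.5548476 ]), 'orientation': array([-0.63320306,  2.35703618, -1.47449283])}
top {'fx': 549.9343668748885, 'fy': 549.9343668748885, 'cx': 322.28177977914174, 'cy': 234.7648313583433, 'eye': array([0.19530507, 0.04100595, 1.23546528]), 'orientation': array([-2.11945098,  2.09250099, -0.18046444])}
0.1 [0.23361309 0.63258738 0.23007807] [[-0.938  0.346 -0.001]
 [ 0.346  0.938 -0.002]
 [ 0.    -0.002 -1.   ]] 0.9988688604523103
```

View pics/scene0.png

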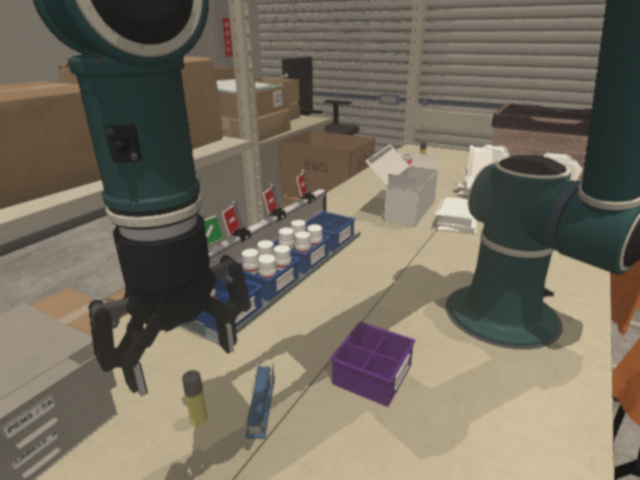

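View pics/top0.png

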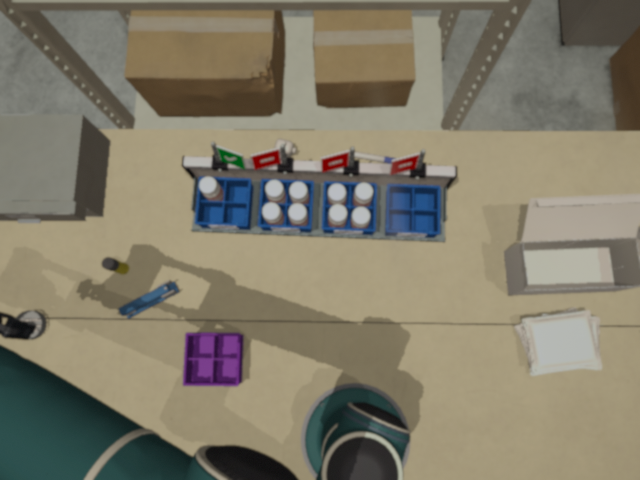

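The top view shows four bins. From left to right:

| Bin (px) | Bottles | Tag (px) | Showing |
|---|---|---|---|
| (223,203) | 1 | (230,158) | green |
| (287,204) | 4 | (268,160) | red |
| (349,207) | 4 | (338,161) | red |
| (414,210) | 0 | (405,163) | red |

The purple bin at (213,358) is a decoy. Next I'll measure and crop to confirm.

```bash
cat >> h.py <<'E'
def ray(n,u,v):
    c=camera_info(n); M=R.from_rotvec(c['orientation']).as_matrix()
    d=M@np.array([(u-c['cx'])/c['fx'],(v-c['cy'])/c['fy'],1]); return np.array(c['eye']),d/np.linalg.norm(d)
def plane(n,u,v,z):
    o,d=ray(n,u,v); return o+d*(z-o[2])/d[2]
def tri(u1,u2):
    o1,d1=ray('top',*u1);o2,d2=ray('scene',*u2)
    t=np.linalg.lstsq(np.c_[d1,-d2],o2-o1,rcond=None)[0]; a,b=o1+d1*t[0],o2+d2*t[1]
    return (a+b)/2,np.linalg.norm(a-b)
def blobs(im,lo,hi,amin):
    m=cv2.inRange(cv2.cvtColor(im,cv2.COLOR_RGB2HSV),lo,hi)
    m=cv2.morphologyEx(m,cv2.MORPH_CLOSE,np.ones((3,3)))
    cs=[c for c in cv2.findContours(m,0,1)[0] if cv2.contourArea(c)>amin]
    return cs
E
python3 - <<'E'
from h import *
t=cv2.imread('pics/top0.png')[:,:,::-1].copy(); s=cv2.imread('pics/scene0.png')[:,:,::-1].copy()
for c in blobs(t,(105,120,60),(122,255,255),500):
    r=cv2.minAreaRect(c); print('blue',np.round(r[0],1),np.round(r[1],1),round(r[2],1),plane('top',*r[0],0.062).round(4))
for nm,im in(('top',t),('scene',s)):
  for col,lo,hi in(('red',(0,150,110),(6,255,255)),('red2',(172,150,90),(180,255,255)),('green',(55,120,60),(80,255,255))):
    for c in blobs(im,lo,hi,25):
        r=cv2.minAreaRect(c); print(nm,col,np.round(r[0],1),cv2.contourArea(c))
cv2.imwrite('pics/crop.png',cv2.resize(t[130:250,170:470,::-1],None,fx=2.6,fy=2.6,interpolation=cv2.INTER_CUBIC))
E
```

```text
blue [416.  210.5] [51. 46.] 90.0 [ 0.4856 -0.1305  0.062 ]
blue [349.  207.3] [53.2 50.4] 1.7 [0.4915 0.0159 0.062 ]
blue [285.4 204.9] [53.2 50.4] 3.0 [0.4957 0.156  0.062 ]
blue [223.6 202.2] [55.4 49.8] 3.0 [0.5007 0.2933 0.062 ]
top red [404.5 164.4] 208.5
top red [334.9 162. ] 250.0
top red [266.1 159.5] 275.0
top green [231.1 158.7] 196.0
scene red [231.2 219.6] 111.0
scene red [271.7 206.1] 28.0
scene red [268.7 195.1] 27.0
scene green [211.8 230.2] 157.0
```

View pics/crop.png

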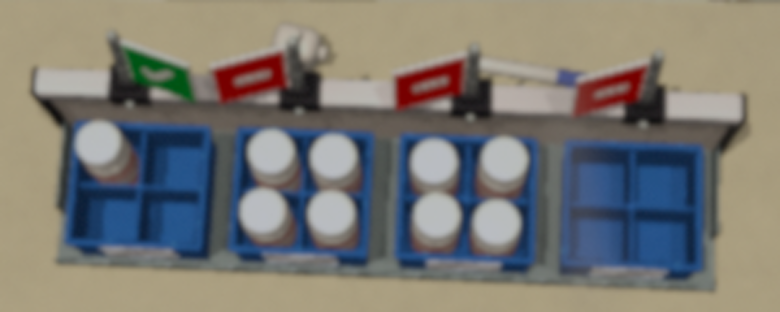

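The crop confirms it: bin 1 (px 223,203) is not full but its tag is green, so that tag goes to red. Bins 2 and 3 (px 285,205 and 349,207) hold four bottles each with red tags, so those go to green. Bin 4 is empty and red, so it stays. The counter and marker lie low behind the rail.

```bash
python3 - <<'E'
from h import *
print('flag2',tri((266.1,159.5),(231.2,219.6)),'flag1',tri((231.1,158.7),(211.8,230.2)))
for cx,cy in((130,90),(300,92),(472,98),(645,105)):
    u=(cx/2.6+170,cy/2.6+130); print('clamp',plane('top',*u,0.136).round(4))
ends=[(40,83),(738,108)]
for cx,cy in ends: print('railend',plane('top',cx/2.6+170,cy/2.6+130,0.12).round(4))
# bins -> tags
B=np.array([[.5007,.2933],[.4957,.156],[.4915,.0159]]);p=np.polyfit(B[:,1],B[:,0],1);a=np.arctan(p[0]);print('yaw',-a)
for b in B: print('tag',b+.07*np.array([np.cos(a),-np.sin(a)]))
# counter height from its top view spot
for cx,cy in((300,45),(525,72)): print('low',plane('top',cx/2.6+170,cy/2.6+130,0.03).round(3))
E
```

```text
flag2 (array([0.56366709, 0.18790098, 0.16931825]), np.float64(0.000879313205149896)) flag1 (array([0.56080409, 0.25696421, 0.17294255]), np.float64(0.005542661810124811))
clamp [0.5628 0.2891 0.136 ]
clamp [0.5621 0.1512 0.136 ]
clamp [0.558  0.0127 0.136 ]
clamp [ 0.5532 -0.1255  0.136 ]
railend [0.5737 0.3674 0.12  ]
railend [ 0.5564 -0.2028  0.12  ]
yaw -0.03314213562434112
tag [0.57066156 0.29098048]
tag [0.56566156 0.15368048]
tag [0.56146156 0.01358048]
low [0.641 0.163 0.03 ]
low [ 0.617 -0.037  0.03 ]
```

Call:
{"fn": "servo_tool", "kwargs": {"targets": [{"hand": 1, "x": 0, "y": 0, "z": -0.06, "roll": 0}, {"hand": 1, "x": 0, "y": 0, "z": -0.08, "roll": 0.04}, {"hand": 1, "x": 0, "y": 0, "z": -0.08, "roll": 0.08}, {"hand": 1, "x": 0, "y": 0, "z": -0.08, "roll": 0.11}, {"hand": 1, "x": 0, "y": 0, "z": -0.08, "roll": 0.11}, {"hand": 1, "x": 0, "y": 0, "z": -0.08, "roll": 0.11}, {"hand": 1, "x": 0, "y": 0, "z": -0.08, "roll": 0.11}, {"hand": 1, "x": 0, "y": 0, "z": -0.08, "roll": 0.11}]}}

```text
time: 0.77
tool_pos: [0.2337, 0.6329, 0.2706]
tcp_rot: [-1.074, -2.952, 0.002]
wrist_force: [0.2, 0.6, 0.3]
width: -0.004
grip_force: 0.0
```

Call:
{"fn": "servo_tool", "kwargs": {"targets": [{"hand": 1, "x": -0.08, "y": -0.008, "z": 0, "roll": -0.035}, {"hand": 1, "x": -0.16, "y": -0.016, "z": 0, "roll": -0.07}, {"hand": 1, "x": -0.24, "y": -0.024, "z": 0, "roll": -0.105}, {"hand": 1, "x": -0.32, "y": -0.032, "z": 0, "roll": -0.14}, {"hand": 1, "x": -0.4, "y": -0.04, "z": 0, "roll": -0.175}, {"hand": 1, "x": -0.48, "y": -0.048, "z": 0, "roll": -0.212}, {"hand": 1, "x": -0.56, "y": -0.056, "z": 0, "roll": -0.212}, {"hand": 1, "x": -0.64, "y": -0.064, "z": 0, "roll": -0.212}, {"hand": 1, "x": -0.72, "y": -0.072, "z": 0, "roll": -0.212}, {"hand": 1, "x": -0.8, "y": -0.077, "z": 0, "roll": -0.212}]}}

```text
time: 1.6
tool_pos: [0.5161, 0.3445, 0.2713]
tcp_rot: [-0.05, -3.141, 0.0]
wrist_force: [-0.6, 1.1, 0.1]
width: -0.001
grip_force: 0.0
```

```bash
cat >> h.py <<'E'
T=dict(t1=(.5695,.2905),t2=(.5655,.153),t3=(.561,.0135)); yaw=-.033
def rows(tag,pts):  # pts in rack frame about tag (mm), z world mm
    s=bot.read_state(); M=R.from_rotvec(s['tcp_rot']).as_matrix(); c,n=np.cos(yaw),np.sin(yaw)
    print(s['time'],s['tool_pos'].round(4),M[:,0].round(3),M[:,2].round(3))
    for x,y,z in pts:
        w=np.array([*(np.array(T[tag])+np.array([[c,-n],[n,c]])@[x/1e3,y/1e3]),z/1e3])
        print((x,y,z),(M.T@(w-s['tool_pos'])/.5).round(3))
E
python3 - <<'E'
from h import *
rows('t1',[(48,-42,270),(48,-42,158),(5,-44,158),(-25,-40,158),(-40,-20,158),(-40,0,158),(-38,10,158)])
E
```

```text
1.6 [0.5161 0.3445 0.2713] [-0.999  0.032  0.   ] [-0. -0. -1.]
(48, -42, 270) [-0.206 -0.189  0.003]
(48, -42, 158) [-0.206 -0.189  0.227]
(5, -44, 158) [-0.12  -0.192  0.227]
(-25, -40, 158) [-0.06  -0.184  0.227]
(-40, -20, 158) [-0.03  -0.144  0.227]
(-40, 0, 158) [-0.03  -0.104  0.227]
(-38, 10, 158) [-0.034 -0.084  0.227]
```

Call:
{"fn": "servo_tool", "kwargs": {"targets": [{"hand": 1, "x": -0.07, "y": -0.063, "z": 0, "roll": 0}, {"hand": 1, "x": -0.14, "y": -0.126, "z": 0, "roll": 0}, {"hand": 1, "x": -0.206, "y": -0.189, "z": 0, "roll": 0}, {"hand": 1, "x": -0.206, "y": -0.189, "z": 0, "roll": 0}, {"hand": 1, "x": -0.206, "y": -0.189, "z": 0.05, "roll": 0}, {"hand": 1, "x": -0.206, "y": -0.189, "z": 0.11, "roll": 0}, {"hand": 1, "x": -0.206, "y": -0.189, "z": 0.17, "roll": 0}, {"hand": 1, "x": -0.206, "y": -0.189, "z": 0.227, "roll": 0}, {"hand": 1, "x": -0.206, "y": -0.189, "z": 0.227, "roll": 0}, {"hand": 1, "x": -0.206, "y": -0.189, "z": 0.227, "roll": 0}]}}

```text
time: 2.43
tool_pos: [0.613, 0.2479, 0.1554]
tcp_rot: [-0.051, -3.136, 0.003]
wrist_force: [-0.2, -0.3, 1.1]
width: -0.002
grip_force: 0.0
```

```bash
python3 - <<'E'
from h import *
rows('t1',[(5,-44,158),(-25,-40,158),(-40,-20,158),(-40,0,158),(-38,10,158)])
im=save('top','top1.png'); cv2.imwrite('pics/c1.png',cv2.resize(im[100:250,170:420,::-1],None,fx=3,fy=3))
E
```

```text
2.4333 [0.613  0.2479 0.1554] [-0.999  0.033  0.005] [-0.005 -0.002 -1.   ]
(5, -44, 158) [ 0.08  -0.006 -0.005]
(-25, -40, 158) [ 0.14   0.002 -0.004]
(-40, -20, 158) [ 0.17   0.042 -0.004]
(-40, 0, 158) [ 0.17   0.082 -0.004]
(-38, 10, 158) [ 0.166  0.102 -0.004]
```

View pics/c1.png

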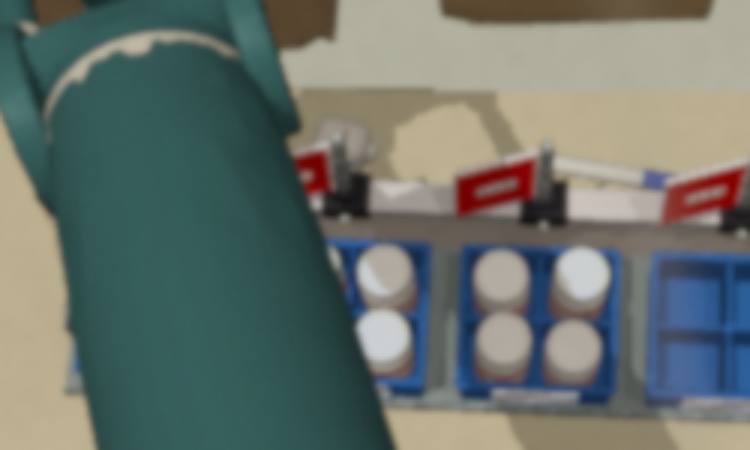

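The arm hides tag 1, but flags 2 to 4 are undisturbed. Pushing tag 1 slowly now.

Call:
{"fn": "servo_tool", "kwargs": {"targets": [{"hand": 1, "x": 0.02, "y": -0.002, "z": 0, "roll": 0}, {"hand": 1, "x": 0.04, "y": -0.004, "z": 0, "roll": 0}, {"hand": 1, "x": 0.06, "y": -0.006, "z": 0, "roll": 0}, {"hand": 1, "x": 0.075, "y": -0.006, "z": 0, "roll": 0}, {"hand": 1, "x": 0.09, "y": -0.004, "z": 0, "roll": 0}, {"hand": 1, "x": 0.105, "y": -0.002, "z": 0, "roll": 0}, {"hand": 1, "x": 0.12, "y": 0, "z": 0, "roll": 0}, {"hand": 1, "x": 0.135, "y": 0.002, "z": 0, "roll": 0}, {"hand": 1, "x": 0.145, "y": 0.008, "z": 0, "roll": 0}, {"hand": 1, "x": 0.155, "y": 0.02, "z": 0, "roll": 0}]}}

```text
time: 3.32
tool_pos: [0.5407, 0.262, 0.1614]
tcp_rot: [0.053, 3.132, 0.005]
wrist_force: [6.0, 0.0, 11.9]
width: -0.003
grip_force: 0.9
```

```bash
python3 - <<'E'
from h import *
im=save('wrist','w1.png'); save('scene','s1.png')
s=bot.read_state(); print({k:np.round(s[k],3) for k in('time','q','tool_pos','wrist_force','torque','joint_vel')})
E
```

```text
{'time': np.float64(3.417), 'q': array([ 4.110e-01,  1.720e-01,  1.848e+00,  1.000e-03,  1.114e+00,
       -1.127e+00]), 'tool_pos': array([0.54 , 0.263, 0.162]), 'wrist_force': array([ 1.052, -0.436, 11.309]), 'torque': array([ 0.249, -0.041, -0.064]), 'joint_vel': array([-0.008,  0.003, -0.001, -0.005,  0.013, -0.011])}
```

View pics/w1.png

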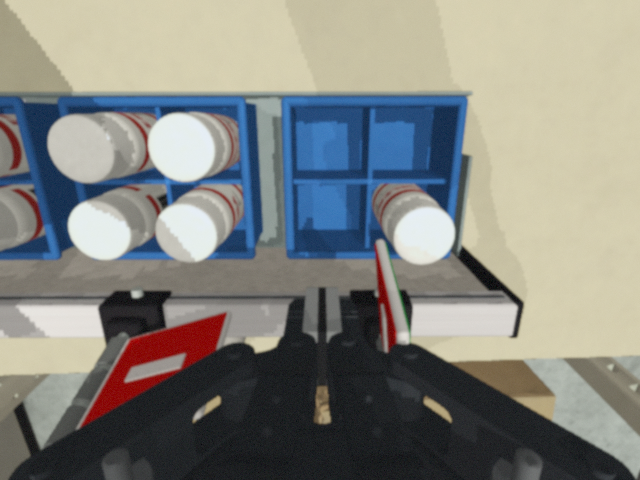

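The wrist view shows leaf 1 edge-on at (390,290), right beside the fingers and near its balance point. The 11 N upward force comes from the leaf's raised top edge touching the finger linkage, so I'll lift first and then finish the push.

Call:
{"fn": "servo_tool", "kwargs": {"targets": [{"hand": 1, "x": 0, "y": 0, "z": -0.015, "roll": 0}, {"hand": 1, "x": 0, "y": 0, "z": -0.03, "roll": 0}, {"hand": 1, "x": 0, "y": 0, "z": -0.045, "roll": 0}, {"hand": 1, "x": 0, "y": 0, "z": -0.05, "roll": 0}, {"hand": 1, "x": 0, "y": 0, "z": -0.05, "roll": 0}]}}

```text
time: 3.83
tool_pos: [0.538, 0.261, 0.1835]
tcp_rot: [0.052, 3.14, 0.001]
wrist_force: [-0.1, 0.1, 0.1]
width: -0.003
grip_force: 0.0
```

Call:
{"fn": "servo_tool", "kwargs": {"targets": [{"hand": 1, "x": 0.005, "y": 0.01, "z": 0, "roll": 0}, {"hand": 1, "x": 0.01, "y": 0.02, "z": 0, "roll": 0}, {"hand": 1, "x": 0.01, "y": 0.03, "z": 0, "roll": 0}, {"hand": 1, "x": 0.01, "y": 0.04, "z": 0, "roll": 0}, {"hand": 1, "x": 0.01, "y": 0.05, "z": 0, "roll": 0}, {"hand": 1, "x": 0.01, "y": 0.06, "z": 0, "roll": 0}, {"hand": 1, "x": 0.01, "y": 0.07, "z": 0, "roll": 0}, {"hand": 1, "x": 0.01, "y": 0.07, "z": 0, "roll": 0}]}}

```text
time: 4.5
tool_pos: [0.5341, 0.2972, 0.1827]
tcp_rot: [0.051, 3.141, 0.001]
wrist_force: [0.5, 0.3, 0.3]
width: 0.003
grip_force: 0.0
```

Call:
{"fn": "servo_tool", "kwargs": {"targets": [{"hand": 1, "x": 0, "y": 0, "z": -0.05, "roll": 0}, {"hand": 1, "x": 0, "y": 0, "z": -0.12, "roll": 0}, {"hand": 1, "x": 0, "y": 0, "z": -0.18, "roll": 0}, {"hand": 1, "x": 0, "y": 0, "z": -0.18, "roll": 0}]}}

```text
time: 4.83
tool_pos: [0.5375, 0.2978, 0.2811]
tcp_rot: [0.052, 3.13, 0.009]
wrist_force: [0.9, 0.7, 1.5]
width: -0.001
grip_force: 0.0
```

```bash
python3 - <<'E'
from h import *
save('wrist','w2.png')
rows('t2',[(48,42,272),(48,42,172)])
E
```

```text
4.8833 [0.5365 0.2973 0.2781] [-0.999  0.033 -0.008] [ 0.008  0.004 -1.   ]
(48, 42, 272) [-0.163 -0.203  0.013]
(48, 42, 172) [-0.162 -0.203  0.213]
```

View pics/w2.png

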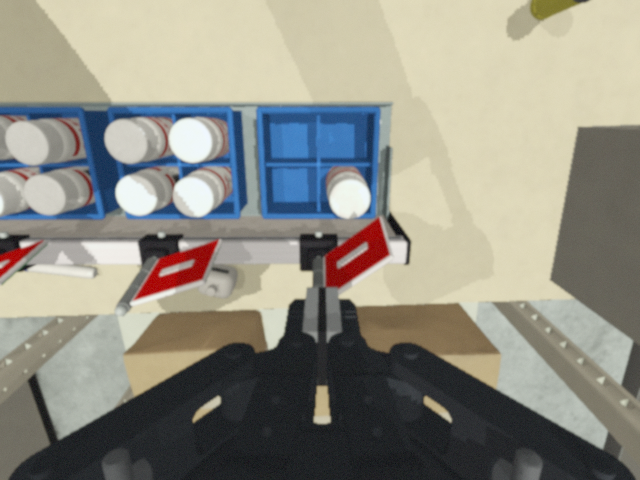

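Tag 1 now shows red on its left side, at (358,255). Next is tag 2, with the tool kept higher.

Call:
{"fn": "servo_tool", "kwargs": {"targets": [{"hand": 1, "x": -0.055, "y": -0.07, "z": 0, "roll": 0}, {"hand": 1, "x": -0.11, "y": -0.14, "z": 0, "roll": 0}, {"hand": 1, "x": -0.163, "y": -0.203, "z": 0, "roll": 0}, {"hand": 1, "x": -0.163, "y": -0.203, "z": 0, "roll": 0}, {"hand": 1, "x": -0.163, "y": -0.203, "z": 0.05, "roll": 0}, {"hand": 1, "x": -0.163, "y": -0.203, "z": 0.11, "roll": 0}, {"hand": 1, "x": -0.163, "y": -0.203, "z": 0.17, "roll": 0}, {"hand": 1, "x": -0.163, "y": -0.203, "z": 0.21, "roll": 0}, {"hand": 1, "x": -0.163, "y": -0.203, "z": 0.21, "roll": 0}, {"hand": 1, "x": -0.163, "y": -0.203, "z": 0.21, "roll": 0}]}}

```text
time: 5.72
tool_pos: [0.6102, 0.1915, 0.1653]
tcp_rot: [-0.052, -3.136, 0.002]
wrist_force: [0.5, 0.4, 0.7]
width: 0.001
grip_force: 0.0
```

```bash
python3 - <<'E'
from h import *
rows('t2',[(5,44,172),(-25,40,180),(-40,20,184),(-40,0,184),(-38,-10,184)])
E
```

```text
5.7167 [0.6102 0.1915 0.1653] [-0.999  0.033  0.005] [-0.005 -0.001 -1.   ]
(5, 44, 172) [ 0.077  0.008 -0.013]
(-25, 40, 180) [ 0.137 -0.    -0.029]
(-40, 20, 184) [ 0.167 -0.04  -0.037]
(-40, 0, 184) [ 0.167 -0.08  -0.037]
(-38, -10, 184) [ 0.163 -0.1   -0.037]
```

Call:
{"fn": "servo_tool", "kwargs": {"targets": [{"hand": 1, "x": 0.025, "y": 0.004, "z": -0.004, "roll": 0}, {"hand": 1, "x": 0.05, "y": 0.006, "z": -0.008, "roll": 0}, {"hand": 1, "x": 0.075, "y": 0.008, "z": -0.012, "roll": 0}, {"hand": 1, "x": 0.09, "y": 0.006, "z": -0.016, "roll": 0}, {"hand": 1, "x": 0.105, "y": 0.004, "z": -0.022, "roll": 0}, {"hand": 1, "x": 0.12, "y": 0.002, "z": -0.028, "roll": 0}, {"hand": 1, "x": 0.135, "y": 0, "z": -0.034, "roll": 0}, {"hand": 1, "x": 0.148, "y": -0.01, "z": -0.038, "roll": 0}, {"hand": 1, "x": 0.158, "y": -0.02, "z": -0.038, "roll": 0}, {"hand": 1, "x": 0.165, "y": -0.03, "z": -0.038, "roll": 0}]}}

```text
time: 6.55
tool_pos: [0.5285, 0.1791, 0.187]
tcp_rot: [0.052, 3.141, -0.0]
wrist_force: [-0.5, -0.3, -0.5]
width: 0.002
grip_force: 0.0
```

Call:
{"fn": "servo_tool", "kwargs": {"targets": [{"hand": 1, "x": 0, "y": -0.01, "z": 0, "roll": 0}, {"hand": 1, "x": 0, "y": -0.02, "z": 0, "roll": 0}, {"hand": 1, "x": 0, "y": -0.03, "z": 0, "roll": 0}, {"hand": 1, "x": 0, "y": -0.04, "z": 0, "roll": 0}, {"hand": 1, "x": 0, "y": -0.05, "z": 0, "roll": 0}, {"hand": 1, "x": 0, "y": -0.06, "z": 0, "roll": 0}, {"hand": 1, "x": 0, "y": -0.07, "z": 0, "roll": 0}, {"hand": 1, "x": 0, "y": -0.07, "z": 0, "roll": 0}]}}

```text
time: 7.22
tool_pos: [0.528, 0.1437, 0.1867]
tcp_rot: [-0.054, -3.141, 0.001]
wrist_force: [0.4, -0.2, 0.1]
width: 0.003
grip_force: 0.0
```

Call:
{"fn": "servo_tool", "kwargs": {"targets": [{"hand": 1, "x": 0, "y": 0, "z": -0.05, "roll": 0}, {"hand": 1, "x": 0, "y": 0, "z": -0.12, "roll": 0}, {"hand": 1, "x": 0, "y": 0, "z": -0.18, "roll": 0}, {"hand": 1, "x": 0, "y": 0, "z": -0.18, "roll": 0}]}}

```text
time: 7.55
tool_pos: [0.5318, 0.1456, 0.2846]
tcp_rot: [0.052, 3.129, 0.005]
wrist_force: [-0.1, 0.1, 1.2]
width: 0.0
grip_force: 0.0
```

```bash
python3 - <<'E'
from h import *
save('wrist','w3.png')
rows('t3',[(48,42,272),(48,42,170)])
E
```

```text
7.6 [0.5307 0.1454 0.2817] [-0.999  0.033 -0.009] [ 0.009  0.002 -1.   ]
(48, 42, 272) [-0.165 -0.178  0.02 ]
(48, 42, 170) [-0.163 -0.178  0.224]
```

View pics/w3.png

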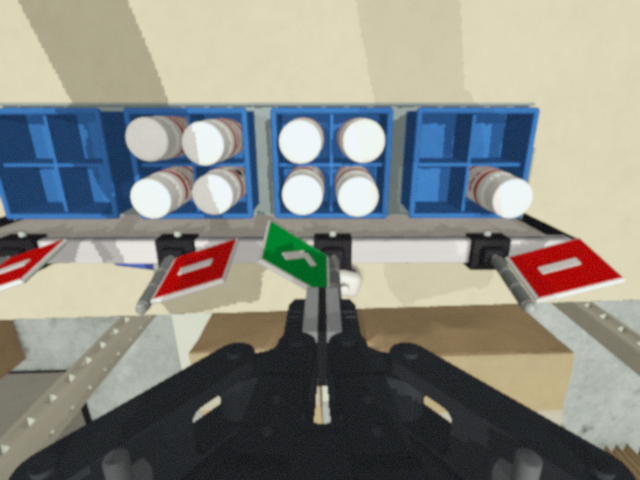

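Tag 2 is green at (297,255) and tag 1 is still red. For tag 3 I'll keep closer to its own pin, to clear flag 2.

Call:
{"fn": "servo_tool", "kwargs": {"targets": [{"hand": 1, "x": -0.055, "y": -0.064, "z": 0, "roll": 0}, {"hand": 1, "x": -0.11, "y": -0.128, "z": 0, "roll": 0}, {"hand": 1, "x": -0.165, "y": -0.19, "z": 0, "roll": 0}, {"hand": 1, "x": -0.165, "y": -0.19, "z": 0, "roll": 0}, {"hand": 1, "x": -0.165, "y": -0.19, "z": 0.05, "roll": 0}, {"hand": 1, "x": -0.165, "y": -0.19, "z": 0.11, "roll": 0}, {"hand": 1, "x": -0.165, "y": -0.19, "z": 0.17, "roll": 0}, {"hand": 1, "x": -0.165, "y": -0.19, "z": 0.21, "roll": 0}, {"hand": 1, "x": -0.165, "y": -0.19, "z": 0.21, "roll": 0}, {"hand": 1, "x": -0.165, "y": -0.19, "z": 0.21, "roll": 0}]}}

```text
time: 8.43
tool_pos: [0.6054, 0.0471, 0.1694]
tcp_rot: [-0.052, -3.136, 0.0]
wrist_force: [-0.7, 0.3, -0.2]
width: 0.002
grip_force: 0.0
```

```bash
python3 - <<'E'
from h import *
rows('t3',[(5,37,174),(-25,35,180),(-40,20,186),(-40,0,186),(-38,-10,186)])
E
```

```text
8.4333 [0.6054 0.0471 0.1694] [-0.999  0.033  0.005] [-0.005 -0.    -1.   ]
(5, 37, 174) [ 0.077  0.004 -0.009]
(-25, 35, 180) [ 0.137 -0.    -0.021]
(-40, 20, 186) [ 0.167 -0.03  -0.032]
(-40, 0, 186) [ 0.167 -0.07  -0.032]
(-38, -10, 186) [ 0.163 -0.09  -0.032]
```

Call:
{"fn": "servo_tool", "kwargs": {"targets": [{"hand": 1, "x": 0.025, "y": 0.002, "z": -0.004, "roll": 0}, {"hand": 1, "x": 0.05, "y": 0.003, "z": -0.008, "roll": 0}, {"hand": 1, "x": 0.075, "y": 0.004, "z": -0.012, "roll": 0}, {"hand": 1, "x": 0.09, "y": 0.003, "z": -0.016, "roll": 0}, {"hand": 1, "x": 0.105, "y": 0.002, "z": -0.02, "roll": 0}, {"hand": 1, "x": 0.12, "y": 0, "z": -0.026, "roll": 0}, {"hand": 1, "x": 0.135, "y": 0, "z": -0.032, "roll": 0}, {"hand": 1, "x": 0.148, "y": -0.01, "z": -0.034, "roll": 0}, {"hand": 1, "x": 0.158, "y": -0.02, "z": -0.034, "roll": 0}, {"hand": 1, "x": 0.165, "y": -0.03, "z": -0.034, "roll": 0}]}}

```text
time: 9.27
tool_pos: [0.5236, 0.0342, 0.1888]
tcp_rot: [0.052, 3.141, -0.0]
wrist_force: [-0.3, -0.1, -0.4]
width: -0.0
grip_force: 0.0
```

Call:
{"fn": "servo_tool", "kwargs": {"targets": [{"hand": 1, "x": 0, "y": -0.01, "z": 0, "roll": 0}, {"hand": 1, "x": 0, "y": -0.02, "z": 0, "roll": 0}, {"hand": 1, "x": 0, "y": -0.03, "z": 0, "roll": 0}, {"hand": 1, "x": 0, "y": -0.04, "z": 0, "roll": 0}, {"hand": 1, "x": 0, "y": -0.05, "z": 0, "roll": 0}, {"hand": 1, "x": 0, "y": -0.06, "z": 0, "roll": 0}, {"hand": 1, "x": 0, "y": -0.06, "z": 0, "roll": 0}]}}

```text
time: 9.85
tool_pos: [0.5234, 0.0038, 0.1887]
tcp_rot: [-0.054, -3.141, 0.001]
wrist_force: [0.6, 0.8, 0.4]
width: 0.001
grip_force: 0.0
```

Call:
{"fn": "servo_tool", "kwargs": {"targets": [{"hand": 1, "x": 0, "y": 0, "z": -0.05, "roll": 0}, {"hand": 1, "x": 0, "y": 0, "z": -0.12, "roll": 0}, {"hand": 1, "x": 0, "y": 0, "z": -0.18, "roll": 0}, {"hand": 1, "x": 0.05, "y": 0.04, "z": -0.2, "roll": 0}, {"hand": 1, "x": 0.12, "y": 0.08, "z": -0.2, "roll": 0}, {"hand": 1, "x": 0.18, "y": 0.1, "z": -0.2, "roll": 0}, {"hand": 1, "x": 0.18, "y": 0.1, "z": -0.2, "roll": 0}, {"hand": 1, "x": 0.18, "y": 0.1, "z": -0.2, "roll": 0}]}}

```text
time: 10.52
tool_pos: [0.4342, 0.0583, 0.2891]
tcp_rot: [0.05, 3.14, 0.0]
wrist_force: [-0.2, -0.6, 0.4]
width: 0.001
grip_force: 0.0
```

```bash
python3 - <<'E'
from h import *
save('wrist','w4.png')
s=bot.read_state(); print(s['time'],s['wrist_force'],s['tool_pos'])
E
```

```text
10.5667 [-0.11099042 -0.26449853  1.20793183] [0.43515558 0.05793652 0.28912123]
```

View pics/w4.png

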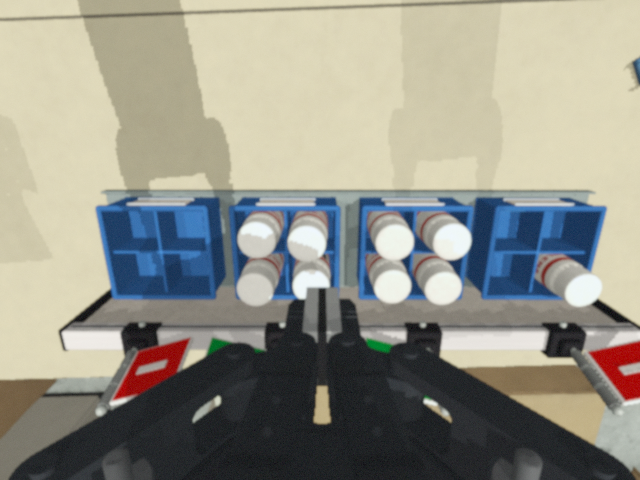

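The tags now show, left to right in this mirrored view: tag 4 red (150,368), tag 3 green (230,345), tag 2 green (378,345) and tag 1 red (622,370). All nine bottles are in place. I'll let it settle and then hand in.

Call:
{"fn": "servo_tool", "kwargs": {"targets": [{"hand": 1, "x": 0, "y": 0, "z": 0, "roll": 0}, {"hand": 1, "x": 0, "y": 0, "z": 0, "roll": 0}, {"hand": 1, "x": 0, "y": 0, "z": 0, "roll": 0}, {"hand": 1, "x": 0, "y": 0, "z": 0, "roll": 0}, {"hand": 1, "x": 0, "y": 0, "z": 0, "roll": 0}, {"hand": 1, "x": 0, "y": 0, "z": 0, "roll": 0}, {"hand": 1, "x": 0, "y": 0, "z": 0, "roll": 0}, {"hand": 1, "x": 0, "y": 0, "z": 0, "roll": 0}, {"hand": 1, "x": 0, "y": 0, "z": 0, "roll": 0}, {"hand": 1, "x": 0, "y": 0, "z": 0, "roll": 0}]}}

```text
time: 11.4
tool_pos: [0.435, 0.0577, 0.2888]
tcp_rot: [0.052, 3.141, -0.0]
wrist_force: [-0.3, -1.0, -0.2]
width: 0.001
grip_force: 0.0
```

```bash
python3 -c "
from h import *
print(ticket.finish_job())"
```

```text
the job is handed in; nothing more can be done
None
```

The job is handed in (no verdict came back): both full bins' tags show green and the other two red, with the bottles in place; tag 1's leaf briefly met the finger linkage at about 12 N at the wrist, under the 15 N limit, before I raised the tool.

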